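# Sort the worktop: spice jars, fresh produce, cutlery

## Task

Tidy the things lying along the front edge of the worktop (not those at the back wall) into their holders: stand the yellow-capped and the red-capped spice jar upright in the two round holes of the wooden spice rack (one jar in each hole, either way round), put the garlic and the lime in the slatted crate, side by side on its floor, and lay the spoon flat along the long white cutlery tray. Leave the steel tumbler and the mug standing where they are.

Things in the scene. Friction and masses are not known exactly. Their poses are not given: they have to be found in the camera images.
- jar_yellow: Loose spice jar with a mustard-yellow cap and green label, round, 42 mm across, 106 mm tall, about 0.11 kg, standing near the front edge (the look-alike against the back wall is scenery). Origin: centre of its underside; z up its axis.
- jar_red: Loose spice jar with a red cap and green label, round, 47 mm across, 97 mm tall, about 0.11 kg, standing near the front edge (the look-alike against the back wall is scenery). Origin: centre of its underside; z up its axis.
- garlic: Loose garlic bulb near the front edge (the one far back is scenery), pale pink-white with a pointed stalk, about 53 mm across at roughly 22 mm height, 52 mm tall, about 0.03 kg. Origin: centre of its underside as it stands at the start.
- lime: Loose green lime, 53 mm along its own x, 46 mm along y, 48 mm tall, about 0.05 kg. Origin: centre of its underside as it lies at the start.
- spoon: Loose stainless table spoon lying flat, 185 mm long along its own y: bowl (40 mm wide) towards -y, handle (up to 16 mm wide) towards +y; 13 mm high, about 0.035 kg. Its neck, y = -14 to +20 mm, is 10 mm wide, the metal 10 to 13 mm above the surface: grip it there across its width, fingertips near the surface. Origin: middle of its length, at its underside.
- rack: Pale wooden spice rack, fixed where it stands, 174 mm (its x) by 96 mm (its y) by 60 mm high over the uprights and top board. Two round holes 66 mm across in the top board (its upper face 60 mm high), centred at x = -39 and +39 mm, y = 0; a jar passes through and stands on the base board, whose top is 14 mm above the worktop. Origin: centre of the underside, on the worktop.
- crate: Brown slatted wooden produce crate, open on top, fixed where it stands, 174 mm (its x) by 134 mm (its y) by 56 mm high; inside 162 by 122 mm (small square posts in the corners), inner floor 8 mm above the worktop. Origin: centre of the underside, on the worktop.
- tray: Long white cutlery tray, open on top, fixed where it stands, 228 mm long (its y) by 78 mm wide (its x), walls 26 mm high and 6 mm thick; inside 216 by 66 mm, floor 6 mm above the worktop. Origin: centre of the underside, on the worktop.
- tumbler: Bystander: loose plain steel tumbler, 77 mm across, 103 mm tall, behind the holders; not to be disturbed. Origin: centre of its underside.
- mug: Bystander: loose white mug, 87 mm across without its handle (121 mm with it), 96 mm tall, at the right; not to be disturbed. Origin: centre of its underside.
Not all that is in view belongs to the job. Of the things that look like the garlic, take the one that is nearest to the robot's base at the start.

How it is judged (in metres and radians):
At the end, for the whole second after the job is handed in: Each jar upright on the rack base, within 14 mm of a hole centre, one per hole; garlic and lime inside the crate, down on its floor; spoon flat inside the tray along its length (within 22 mm lengthwise, 30 mm crosswise, 0.3 rad); all at rest; tumbler and mug not moved 30 mm or tipped ((x of jar_yellow in the frame of rack between 0.025 and 0.053 m or x of jar_yellow in the frame of rack between -0.053 and -0.025 m) and y of jar_yellow in the frame of rack between -0.014 and 0.014 m and z of each of jar_yellow, jar_red in the frame of rack below 0.02 m and angle between each of jar_yellow, jar_red's own z axis and vertical below 0.12 rad and (x of jar_red in the frame of rack between 0.025 and 0.053 m or x of jar_red in the frame of rack between -0.053 and -0.025 m) and y of jar_red in the frame of rack between -0.014 and 0.014 m and x of garlic in the frame of crate between -0.081 and 0.081 m and y of garlic in the frame of crate between -0.061 and 0.061 m and z of each of garlic, lime in the frame of crate below 0.05 m and x of lime in the frame of crate between -0.081 and 0.081 m and y of lime in the frame of crate between -0.061 and 0.061 m and y of spoon in the frame of tray between -0.022 and 0.022 m and x of spoon in the frame of tray between -0.03 and 0.03 m and z of spoon in the frame of tray below 0.018 m and angle between spoon's own z axis and vertical below 0.25 rad and angle between the y axis of spoon and the y axis of tray, either way round below 0.3 rad and linear speed of each of jar_yellow, garlic, jar_red, lime, spoon below 0.02 m/s); the robot touches nothing.
It fails at once if the tumbler or the mug is shifted by more than 30 mm or tipped (distance of any of tumbler, mug from where it was at the start of the episode above 0.03 m or angle between any of tumbler, mug's own z axis and vertical above 0.3 rad).
It also fails if it takes over 136 s, if anything falls off the work surface, if the arm or the gripper's body presses on something with over 40 N, if the wrist force passes 120 N, or if a joint passes its speed limit or range.

## Robot

A 6-joint arm with a two-finger parallel gripper is mounted at the origin on a cart in front of the work surface, level with it; the furniture and walls round the work are solid. World frame = base frame: x ahead of the robot, y to its left, z up, the work surface at z = 0. Lengths are in mm, angles in rad, forces in N, time in s.
With the tool pointing down it reaches from about 275 to 750 mm from the base axis. Payload 10.2 kg.
Tool frame: the origin (TCP) lies between the finger pads; the fingertips stand 19 mm ahead of it and the grasp point (between the pads) is the TCP; z points along the fingers, y is the line along which they close (so a half turn about z gives the same grasp; the last joint's range is limited). The gripper opens to 85 mm and grips with 20 to 120 N. Pads are 22 mm wide; open, the fingers measure 114 mm over their backs; the gripper's body (76 mm by 85 mm) begins 54 mm behind the grasp point. The pads swing forward as they close: fully open they stand 13 mm farther back than shut.
Start: joints at [-1.343, 0.313, 1.498, -0, 1.331, -0.223], TCP at [228.724, -472.564, 250.294] pointing down, gripper open.
Joint ranges: [-2.94, 2.94], [-0.97, 2.17], [0.19, 2.56], [-1.23, 4.37], [0.02, 3.11], [-2.88, 2.88]. Speed limits (rad/s): [2.39, 2.39, 3.01, 3.14, 3.14, 3.14].

## Interface

Orientations are given as a unit quaternion [w, x, y, z].
In Python, from rig import sense, capture, finish_job gives the robot as it stands. The module is installed in compiled form; this text tells all that it offers.
- The arm moves only by the tool move_arm, never from a script. Its argument "moves" is a list of rows, each an object with "turn": the turn, a rotation vector about the tool's x, y, z in rad, a list of three; "translation": the shift along the tool's x, y, z in mm, a list of three; "hand": the opening, from 0 (shut) to 1 (fully open). In form: [{"turn": [wx, wy, wz], "translation": [x, y, z], "hand": hand}, ...]. A call has 1 to 10 rows; each row shifts and turns the commanded pose from where the row before left it, along the tool's axes as they then stand; what a row does not reach is not made up. A row lasts 1/12 s, in which the tool goes at most 41.7 mm and 7.16 degrees, less where a joint would pass 70% of its speed; a pose out of reach is approached as far as the arm can. A call with a gripper value outside its range is refused whole. The fingers move at their own pace and stop on an object; "grip_force" is the grip in N (left out, the last holds). Time passes only in rows, so rows that do not move let the fingers close. It gives the time, the measured TCP pose, the force, the opening and the grip force at its end, in the units of the state.
- sense(): the state, without advancing time (a new reading comes with each control period).
- capture(name): name is "scene" or "top"; returns a dict with "image" (480x640x3 uint8, blue, green, red), "z_map" (480x640 float32, mm along the optical axis (not along the pixel's ray), 0 where there is no reading), "vertical_fov" (degrees; the focal length in pixels is half the picture's height over the tangent of half this angle, whatever the lens; pixels are square), "cx", "cy" (the principal point, pixels), "k1" (the pictures are not rectified: a ray, as slopes to the right and down, at radius r is drawn at 1 + k1 r^2 times it, then the intrinsics apply), "R" (3x3) and "t" (3): a world point X has camera coordinates R X + t. Camera axes: x right, y down, z forward; pixel columns grow to the right and rows downward; lengths in mm; the calibration is good to about 2 mm. A picture is of the moment at which its call begins.
- finish_job(): hands the job in; it is judged then, once.
The state is a dict: "time_s": time; "joints": joint angles; "dq": joint speeds; "tau": joint torques, N m; "eef_pos": TCP position; "ee_rot": TCP orientation; "force": force on the tool from outside, world axes, zero at the start; "wrist_torque": the same for the moment, N m; "grip_width": opening from 0.0 (shut) to 1.0 (fully open); "grip_force": force on a finger pad.
Only numpy, scipy, OpenCV 4.12 (cv2) and the standard library are available. Lean on these libraries where they do the work, as an engineer would, in place of code of your own. Each camera call takes 0.05 s, during which the arm holds its last target. There are 200 camera calls.

## Working session

There is one attempt and no reset: what is moved stays moved. The work goes in short steps, Python scripts to look and compute and a tool call to move; the robot and the scene stay as the last step left them, time stands still between calls to the robot, and variables do not carry over. Pictures are saved under pics/ and viewed, at most 14 in all, crops included, and the job is handed in when it is done.

Besides the shell and the picture viewer there is one more tool, called after "Request:" by a JSON object that holds its "name" and its "arguments", one argument or row to a line. move_arm: Moves the arm, as the interface text tells. Its arguments: {"type":"object","properties":{"moves":{"type":"array","items":{"type":"object","properties":{"turn":{"type":"array","items":{"type":"number"}},"translation":{"type":"array","items":{"type":"number"}},"hand":{"type":"number"}}}},"grip_force":{"type":"number"}},"required":["moves"]}

```bash
mkdir -p pics; cat > h.py <<'E'
import numpy as np, cv2
from rig import sense, capture
def load(n):
    return dict(np.load(f'{n}.npz'))
def snap(n,tag):
    c=capture(n); np.savez(f'{tag}.npz',**c); cv2.imwrite(f'pics/{tag}.png',c['image']); return c
def cloud(c):
    h,w=c['z_map'].shape; f=h/2/np.tan(np.radians(c['vertical_fov'])/2)
    K=np.array([[f,0,c['cx']],[0,f,c['cy']],[0,0,1.]])
    v,u=np.mgrid[:h,:w]; p=np.stack([u,v],-1).reshape(-1,1,2).astype(float)
    s=cv2.undistortPoints(p,K,np.array([float(c['k1']),0,0,0])).reshape(h,w,2)
    z=c['z_map'].astype(float)
    P=np.dstack([s*z[...,None],z])
    W=(P-c['t'])@c['R']; W[z==0]=np.nan; return W
E
python3 - <<'E'
from h import *
for n in('scene','top'):
    c=snap(n,n+'0'); print(n,c['vertical_fov'],c['k1'],-c['R'].T@c['t'],c['R'][2])
print(sense())
E
```

```text
scene 57.92911765672238 0.030843237903923126 [-425.26279597 -702.76172087  995.30004873] [ 0.66009364  0.3978122  -0.63719843]
top 51.354950141505896 -0.018965978057887196 [ 435.59004187  -74.7330437  1552.58816435] [ 0.10904771 -0.00443155 -0.99402664]
{'time_s': 0.1, 'joints': array([-1.34342553e+00,  3.13378706e-01,  1.49833322e+00, -8.49532771e-06,
        1.33102886e+00, -2.23436426e-01]), 'dq': array([ 0.00126146, -0.00170997, -0.00286951, -0.00090275,  0.00157192,
        0.00174356]), 'tau': array([ 1.90458341e-03, -4.12900865e+01, -2.60141051e+01, -2.81057628e-04,
        3.00153049e-03, -3.14667648e-05]), 'eef_pos': array([ 228.66083411, -472.35886383,  249.81064778]), 'ee_rot': array([-5.74058270e-04,  9.74703593e-01,  2.23500730e-01, -5.25486023e-06]), 'force': array([0.01961954, 0.16638424, 0.07880824]), 'wrist_torque': array([-0.03138328,  0.01070227,  0.0165929 ]), 'grip_force': 0.0, 'grip_width': 0.9972603356554461}
```

View pics/scene0.png

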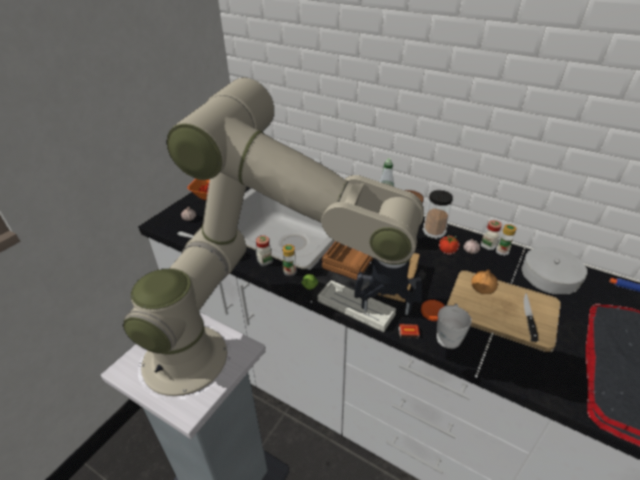

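View pics/top0.png

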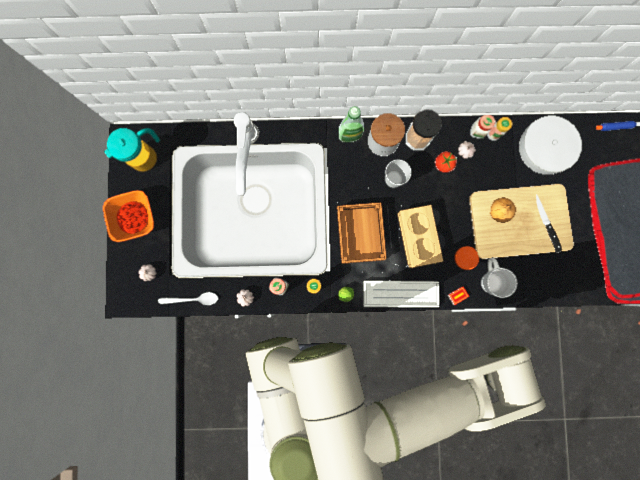

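Top view: front row has spoon (190,298), garlic (245,297), red jar (278,286), yellow jar (314,286), lime (346,294), tray (401,293); crate (361,232), rack (420,236), tumbler (398,172), mug (500,282). I'll enlarge and measure.

```bash
python3 - <<'E'
from h import *
c=load('top0'); W=cloud(c)
im=c['image'][190:315,140:450]; cv2.imwrite('pics/crop.png',cv2.resize(im,None,fx=2.5,fy=2.5,interpolation=cv2.INTER_CUBIC))
for n,u,v in [('spoonbowl',210,298),('handle',165,300),('neck',193,299),('garlic',245,297),('red',278,286),('yel',314,286),('lime',346,294),('tray',401,293),('crate',361,232),('rack',420,236),('tumbler',398,172),('mug',502,283),('sinkfl',250,230),('top',345,314)]:
    print(n,np.round(W[v,u],1))
def reg(n,u0,u1,v0,v1,z0,z1):
    R=W[v0:v1,u0:u1].reshape(-1,3); R=R[(R[:,2]>z0)&(R[:,2]<z1)]
    r=cv2.minAreaRect(R[:,:2].astype(np.float32))
    print(n,len(R),'min',R.min(0).round(),'max',R.max(0).round(),'mean',R.mean(0).round(1),'rect',np.round(r[0],1),np.round(r[1],1),round(r[2],1))
reg('garlic',230,260,283,310,8,70)
reg('redcap',264,295,272,300,85,110)
reg('yelcap',300,330,272,300,92,120)
reg('lime',332,360,282,308,8,70)
reg('spoon',152,222,286,310,4,30)
reg('tray',358,445,274,312,15,40)
reg('crate',330,392,195,270,40,70)
reg('rack',392,448,198,275,45,75)
reg('tumbler',380,416,150,192,90,120)
reg('mug',470,525,252,305,80,110)
reg('red?',440,480,240,275,5,60)
reg('box',440,475,282,310,3,60)
E
```

```text
spoonbowl [405.1 272.6   3.6]
handle [402.1 411.1   4.7]
neck [403.4 322.1  15. ]
garlic [406.4 158.5  44.1]
red [436.8  54.2  99.7]
yel [434.4 -50.1 106.6]
lime [ 408.1 -144.5   41.9]
tray [ 406.3 -315.5    6.1]
crate [ 598.1 -198.5    5.1]
rack [ 575.  -369.    71.1]
tumbler [ 785.4 -321.3    7.8]
mug [ 429.2 -625.8   16.3]
sinkfl [ 631.8  171.6 -162.8]
top [ 297.6 -178.2 -848.6]
garlic 218 min [382. 137.   9.] max [430. 186.  55.] mean [405.3 161.2  33.3] rect [405.9 161.6] [49.3 48.2] 86.9
redcap 194 min [417.  35.  85.] max [457.  78. 109.] mean [437.   57.   96.7] rect [436.9  56.5] [43.2 40.5] 88.6
yelcap 162 min [417. -68.  98.] max [455. -30. 113.] mean [435.7 -48.7 105.4] rect [435.9 -48.7] [37.5 37.4] 88.5
lime 198 min [ 368. -187.    8.] max [ 429. -110.   55.] mean [ 408.6 -144.5   37.4] rect [ 398.4 -147.5] [76.9 60.9] 88.6
spoon 397 min [371. 238.   4.] max [445. 451.  17.] mean [406.  335.1   7.1] rect [408.3 344.4] [213.4  70.3] 88.7
tray 404 min [ 365. -427.   15.] max [ 446. -199.   35.] mean [ 405.3 -315.    25.4] rect [ 405.2 -313. ] [227.4  75.8] 88.6
crate 507 min [ 504. -267.   40.] max [ 684. -124.   64.] mean [ 595.3 -197.4   53.3] rect [ 593.4 -195.7] [175.3 135.2] 3.1
rack 1149 min [ 484. -434.   46.] max [ 671. -313.   71.] mean [ 576.9 -374.3   59.6] rect [ 577.8 -374.2] [174.9  97.8] 9.4
tumbler 97 min [ 727. -343.   90.] max [ 805. -268.  108.] mean [ 772.8 -310.5   99.4] rect [ 765.  -305.8] [75.2 75.5] 62.0
mug 245 min [ 389. -641.   80.] max [ 501. -554.  102.] mean [ 441.6 -599.5   90. ] rect [ 437.3 -590.1] [103.8  84.8] 46.0
red? 558 min [ 459. -562.    5.] max [ 564. -429.   60.] mean [ 513.2 -521.2   13.9] rect [ 511.3 -495.7] [105.6 133.2] 0.3
box 335 min [ 353. -543.    3.] max [ 437. -434.   25.] mean [ 396.8 -487.3   10.6] rect [ 394.4 -488.6] [107.1  82.7] 88.5
```

View pics/crop.png

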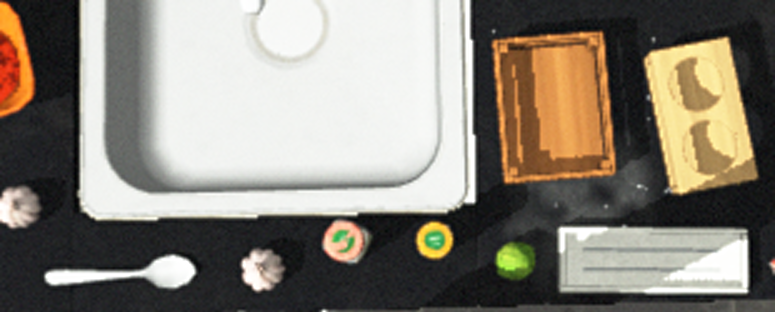

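```bash
cat >> h.py <<'E'
def pix(c,u,v,z):
    h=480; f=h/2/np.tan(np.radians(c['vertical_fov'])/2)
    K=np.array([[f,0,c['cx']],[0,f,c['cy']],[0,0,1.]])
    s=cv2.undistortPoints(np.array([[[u,v]]],float),K,np.array([float(c['k1']),0,0,0])).reshape(2)
    d=c['R'].T@np.append(s,1); o=-c['R'].T@c['t']; return o+d*(z-o[2])/d[2]
E
python3 - <<'E'
from h import *
c=load('top0'); C=lambda x,y,z: pix(c,140+(x+.5)/2.5-.5,190+(y+.5)/2.5-.5,z)
for n,x,y,z in [('handle end',44,277,8),('neck',140,273,11),('bowl end',197,269,8),('garlic top-l',241,269,22),('g r',286,269,22),('g t',263,248,22),('g b',263,291,22),
 ('yel l',416,240,106),('yel r',454,240,106),('yel t',435,220,106),('yel b',435,258,106),
 ('red l',323,241,97),('red r',368,241,97),('red t',345,221,97),('red b',345,263,97),
 ('lime l',496,261,24),('r',536,261,24),('t',515,241,24),('b',515,281,24),
 ('rack tl',645,52,60),('tr',730,38,60),('br',757,179,60),('bl',679,193,60),
 ('crate tl',493,37,56),('tr',606,31,56),('br',615,175,56),('bl',505,183,56),
 ('tray tl',559,227,26),('tr',748,229,26),('br',748,294,26),('bl',559,292,26)]:
    print(n,C(x,y,z).round(1)[:2])
# colour mask of rack top + depth
W=cloud(c); hsv=cv2.cvtColor(c['image'],cv2.COLOR_BGR2HSV)
m=(W[...,2]>50)&(W[...,2]<70); m[:, :392]=0;m[:,448:]=0;m[:198]=0;m[275:]=0
m=cv2.morphologyEx(m.astype(np.uint8),cv2.MORPH_OPEN,np.ones((3,3)))
v,u=np.nonzero(m); P=np.array([pix(c,a,b,60)[:2] for a,b in zip(u,v)]); print(cv2.minAreaRect(P.astype(np.float32)))
E
```

```text
handle end [401.2 433.8]
neck [403.5 314.9]
bowl end [406.7 245.5]
garlic top-l [405.7 189. ]
g r [404.4 134.3]
g t [430.5 162.1]
g b [378.6 162.5]
yel l [435.8 -27.3]
yel r [434.7 -71.1]
yel t [458.2 -49.7]
yel b [414.6 -48.7]
red l [437.2  80.8]
red r [435.9  28.6]
red t [459.7  55. ]
red b [411.2  55.7]
lime l [ 408.1 -121.3]
r [ 406.9 -170. ]
t [ 431.7 -145.1]
b [ 383.4 -143.7]
rack tl [ 655.  -307.2]
tr [ 669.7 -411. ]
br [ 498.4 -435.3]
bl [ 484. -341.]
crate tl [ 678.4 -124. ]
tr [ 682.5 -261.5]
br [ 507.5 -265.8]
bl [ 501.1 -133.6]
tray tl [ 447.3 -199.1]
tr [ 439.2 -429.5]
br [ 360.8 -425.7]
bl [ 369.  -196.6]
((577.2440795898438, -373.9461975097656), (174.0027313232422, 97.7470703125), 9.394437789916992)
```

Request:
{"name": "move_arm", "arguments": {
  "moves": [
    {"turn": [0, 0, 0.09], "translation": [0, 0, 0], "hand": 1},
    {"turn": [0, 0, 0.09], "translation": [0, 0, 0], "hand": 1},
    {"turn": [0, 0, 0.09], "translation": [0, 0, 0], "hand": 1},
    {"turn": [0, 0, 0.09], "translation": [0, 0, 0], "hand": 1},
    {"turn": [0, 0, 0.09], "translation": [0, 0, 0], "hand": 1},
    {"turn": [0, 0, 0], "translation": [0, -35, 0], "hand": 1},
    {"turn": [0, 0, 0], "translation": [20, -35, 0], "hand": 1},
    {"turn": [0, 0, 0], "translation": [20, -35, 0], "hand": 1},
    {"turn": [0, 0, 0], "translation": [20, -35, 0], "hand": 1},
    {"turn": [0, 0, 0], "translation": [20, -35, 0], "hand": 1}
  ]
}}

```text
time_s: 0.93
eef_pos: [308.9, -295.7, 250.1]
ee_rot: [-0.0, 1.0, -0.0, -0.0]
force: [1.6, -1.8, 0.1]
grip_width: 0.999
grip_force: 0.0
```

Request:
{"name": "move_arm", "arguments": {
  "moves": [
    {"turn": [0, 0, 0], "translation": [18, -35, 0], "hand": 1},
    {"turn": [0, 0, 0], "translation": [18, -35, 0], "hand": 1},
    {"turn": [0, 0, 0], "translation": [18, -35, 0], "hand": 1},
    {"turn": [0, 0, 0], "translation": [18, -35, 0], "hand": 1},
    {"turn": [0, 0, 0], "translation": [18, -35, 0], "hand": 1},
    {"turn": [0, 0, 0], "translation": [18, -35, 0], "hand": 1},
    {"turn": [0, 0, 0], "translation": [19, -37, 0], "hand": 1},
    {"turn": [0, 0, 0], "translation": [0, 0, 35], "hand": 1},
    {"turn": [0, 0, 0], "translation": [0, 0, 35], "hand": 1},
    {"turn": [0, 0, 0], "translation": [0, 0, 30], "hand": 1}
  ]
}}

```text
time_s: 1.77
eef_pos: [435.0, -49.3, 148.4]
ee_rot: [-0.0, 1.0, 0.001, -0.0]
force: [0.8, -0.7, -0.6]
grip_width: 0.999
grip_force: 0.0
```

Request:
{"name": "move_arm", "arguments": {
  "grip_force": 30,
  "moves": [
    {"turn": [0, 0, 0], "translation": [0, 0, 25], "hand": 1},
    {"turn": [0, 0, 0], "translation": [0, 0, 25], "hand": 1},
    {"turn": [0, 0, 0], "translation": [0, 0, 20], "hand": 1},
    {"turn": [0, 0, 0], "translation": [0, 0, 0], "hand": 0.3},
    {"turn": [0, 0, 0], "translation": [0, 0, 0], "hand": 0.3},
    {"turn": [0, 0, 0], "translation": [0, 0, 0], "hand": 0.3},
    {"turn": [0, 0, 0], "translation": [0, 0, 0], "hand": 0.3},
    {"turn": [0, 0, 0], "translation": [0, 0, 0], "hand": 0.3},
    {"turn": [0, 0, 0], "translation": [0, 0, 0], "hand": 0.3},
    {"turn": [0, 0, 0], "translation": [0, 0, 0], "hand": 0.3}
  ]
}}

```text
time_s: 2.6
eef_pos: [436.2, -50.6, 81.6]
ee_rot: [0.0, 1.0, 0.0, 0.001]
force: [-0.6, 1.2, 7.9]
grip_width: 0.473
grip_force: 30.1
```

Request:
{"name": "move_arm", "arguments": {
  "moves": [
    {"turn": [0, 0, 0], "translation": [0, 0, -20], "hand": 0.3},
    {"turn": [0, 0, 0], "translation": [0, 0, -35], "hand": 0.3},
    {"turn": [0, 0, 0], "translation": [0, 0, -35], "hand": 0.3},
    {"turn": [0, 0, 0], "translation": [20, 35, -20], "hand": 0.3},
    {"turn": [0, 0, 0], "translation": [20, 35, 0], "hand": 0.3},
    {"turn": [0, 0, 0], "translation": [20, 35, 0], "hand": 0.3},
    {"turn": [0, 0, 0], "translation": [20, 35, 0], "hand": 0.3},
    {"turn": [0, 0, 0], "translation": [20, 35, 0], "hand": 0.3},
    {"turn": [0, 0, 0], "translation": [20, 35, 0], "hand": 0.3},
    {"turn": [0, 0, 0], "translation": [20, 35, 0], "hand": 0.3}
  ]
}}

```text
time_s: 3.43
eef_pos: [574.6, -294.4, 189.3]
ee_rot: [0.0, 1.0, 0.0, 0.0]
force: [0.5, 0.1, -0.7]
grip_width: 0.473
grip_force: 31.0
```

```bash
python3 - <<'E'
from h import *
print(sense()['eef_pos'],sense()['grip_width'])
c=snap('top','t1'); s=snap('scene','s1')
a=c['image'][150:315,300:460]; b=s['image'][210:330,300:460]
cv2.imwrite('pics/c1.png',np.vstack([cv2.resize(a,(480,495))[:330],cv2.resize(b,(480,360))])[:600])
E
```

```text
[ 574.61829    -294.43601164  189.34814017] 0.4730703795339038
```

View pics/c1.png

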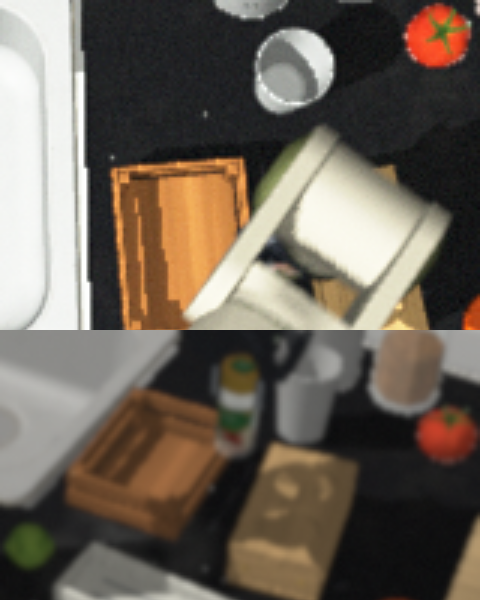

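Scene crop shows the yellow-capped jar held upright (cap near crop (238,372)), rack free. Proceed to the far hole.

Request:
{"name": "move_arm", "arguments": {
  "moves": [
    {"turn": [0, 0, 0], "translation": [20, 36, 0], "hand": 0.3},
    {"turn": [0, 0, 0], "translation": [21, 37, 0], "hand": 0.3},
    {"turn": [0, 0, 0], "translation": [0, 0, 0], "hand": 0.3},
    {"turn": [0, 0, 0], "translation": [0, 0, 20], "hand": 0.3},
    {"turn": [0, 0, 0], "translation": [0, 0, 20], "hand": 0.3},
    {"turn": [0, 0, 0], "translation": [0, 0, 10], "hand": 0.3},
    {"turn": [0, 0, 0], "translation": [0, 0, 10], "hand": 0.3},
    {"turn": [0, 0, 0], "translation": [0, 0, 10], "hand": 0.3},
    {"turn": [0, 0, 0], "translation": [0, 0, 10], "hand": 0.3},
    {"turn": [0, 0, 0], "translation": [0, 0, 5], "hand": 0.3}
  ]
}}

```text
time_s: 4.37
eef_pos: [614.6, -364.6, 102.8]
ee_rot: [-0.0, 1.0, 0.0, -0.0]
force: [0.4, -0.3, -0.9]
grip_width: 0.477
grip_force: 31.2
```

Request:
{"name": "move_arm", "arguments": {
  "moves": [
    {"turn": [0, 0, 0], "translation": [0, 3, 3], "hand": 0.3},
    {"turn": [0, 0, 0], "translation": [0, 0, 2], "hand": 0.3},
    {"turn": [0, 0, 0], "translation": [0, 0, 0], "hand": 0.3},
    {"turn": [0, 0, 0], "translation": [0, 0, 0], "hand": 0.8},
    {"turn": [0, 0, 0], "translation": [0, 0, 0], "hand": 0.8},
    {"turn": [0, 0, 0], "translation": [0, 0, 0], "hand": 0.8},
    {"turn": [0, 0, 0], "translation": [0, 0, -15], "hand": 0.8},
    {"turn": [0, 0, 0], "translation": [0, 0, -35], "hand": 1},
    {"turn": [0, 0, 0], "translation": [0, 0, -35], "hand": 1},
    {"turn": [0, 0, 0], "translation": [0, 0, -25], "hand": 1}
  ]
}}

```text
time_s: 5.2
eef_pos: [615.1, -368.1, 212.8]
ee_rot: [0.001, 1.0, 0.0, 0.001]
force: [-0.2, -0.1, 0.3]
grip_width: 0.999
grip_force: 0.0
```

Request:
{"name": "move_arm", "arguments": {
  "moves": [
    {"turn": [0, 0, 0], "translation": [-16, -38, 0], "hand": 1},
    {"turn": [0, 0, 0], "translation": [-16, -38, 0], "hand": 1},
    {"turn": [0, 0, 0], "translation": [-16, -38, 0], "hand": 1},
    {"turn": [0, 0, 0], "translation": [-16, -38, 0], "hand": 1},
    {"turn": [0, 0, 0], "translation": [-16, -38, 0], "hand": 1},
    {"turn": [0, 0, 0], "translation": [-16, -38, 0], "hand": 1},
    {"turn": [0, 0, 0], "translation": [-16, -38, 0], "hand": 1},
    {"turn": [0, 0, 0], "translation": [-16, -38, 0], "hand": 1},
    {"turn": [0, 0, 0], "translation": [-16, -38, 0], "hand": 1},
    {"turn": [0, 0, 0], "translation": [-16, -38, 0], "hand": 1}
  ]
}}

```text
time_s: 6.03
eef_pos: [453.4, 13.5, 209.4]
ee_rot: [0.0, 1.0, 0.0, 0.001]
force: [1.3, -0.1, -0.7]
grip_width: 1.002
grip_force: 0.0
```

```bash
python3 - <<'E'
from h import *
print(sense()['eef_pos'])
c=snap('top','t2'); s=snap('scene','s2')
a=c['image'][190:315,340:460]; b=s['image'][210:330,300:460]
cv2.imwrite('pics/c2.png',np.vstack([cv2.resize(a,(480,500))[:300],cv2.resize(b,(480,360))])[:600])
W=cloud(c)
R=W[190:280,380:460].reshape(-1,3); R=R[(R[:,2]>108)&(R[:,2]<135)]; print(len(R),R.mean(0),R.min(0),R.max(0))
E
```

```text
[453.36588159  13.51295996 209.35748735]
172 [ 613.95913128 -364.64042556  118.70363778] [ 594.05198841 -385.41391042  108.14158614] [ 635.29243653 -344.84761477  126.54745732]
```

View pics/c2.png

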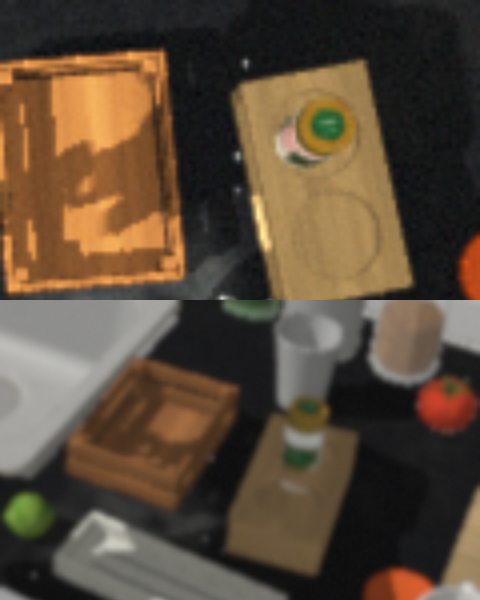

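Yellow jar stands in the far hole (cap at crop (326,124), inside the hole ring; cloud gives top at 614,-365, z≈119). The near hole ring is at crop (337,236). Now the red jar.

Request:
{"name": "move_arm", "arguments": {
  "moves": [
    {"turn": [0, 0, 0], "translation": [-8, -20, 0], "hand": 1},
    {"turn": [0, 0, 0], "translation": [-9, -21, 10], "hand": 1},
    {"turn": [0, 0, 0], "translation": [0, 0, 35], "hand": 1},
    {"turn": [0, 0, 0], "translation": [0, 0, 35], "hand": 1},
    {"turn": [0, 0, 0], "translation": [0, 0, 25], "hand": 1},
    {"turn": [0, 0, 0], "translation": [0, 0, 20], "hand": 1},
    {"turn": [0, 0, 0], "translation": [0, 0, 9], "hand": 1},
    {"turn": [0, 0, 0], "translation": [0, 0, 0], "hand": 0.3},
    {"turn": [0, 0, 0], "translation": [0, 0, 0], "hand": 0.3},
    {"turn": [0, 0, 0], "translation": [0, 0, 0], "hand": 0.3}
  ]
}}

```text
time_s: 6.97
eef_pos: [438.3, 52.8, 76.1]
ee_rot: [0.0, 1.0, 0.0, 0.001]
force: [0.5, 0.0, 1.5]
grip_width: 0.606
grip_force: 0.4
```

Request:
{"name": "move_arm", "arguments": {
  "moves": [
    {"turn": [0, 0, 0], "translation": [0, 0, 0], "hand": 0.3},
    {"turn": [0, 0, 0], "translation": [0, 0, 0], "hand": 0.3},
    {"turn": [0, 0, 0], "translation": [0, 0, 0], "hand": 0.3},
    {"turn": [0, 0, 0], "translation": [0, 0, 0], "hand": 0.3}
  ]
}}

```text
time_s: 7.3
eef_pos: [438.5, 52.8, 76.3]
ee_rot: [0.0, 1.0, 0.0, 0.002]
force: [-0.5, 0.5, 6.9]
grip_width: 0.586
grip_force: 30.7
```

Request:
{"name": "move_arm", "arguments": {
  "moves": [
    {"turn": [0, 0, 0], "translation": [0, 0, -20], "hand": 0.3},
    {"turn": [0, 0, 0], "translation": [0, 0, -35], "hand": 0.3},
    {"turn": [0, 0, 0], "translation": [0, 0, -35], "hand": 0.3},
    {"turn": [0, 0, 0], "translation": [0, 20, -30], "hand": 0.3},
    {"turn": [0, 0, 0], "translation": [9, 38, 0], "hand": 0.3},
    {"turn": [0, 0, 0], "translation": [9, 38, 0], "hand": 0.3},
    {"turn": [0, 0, 0], "translation": [9, 38, 0], "hand": 0.3},
    {"turn": [0, 0, 0], "translation": [9, 38, 0], "hand": 0.3},
    {"turn": [0, 0, 0], "translation": [9, 38, 0], "hand": 0.3},
    {"turn": [0, 0, 0], "translation": [9, 38, 0], "hand": 0.3}
  ]
}}

```text
time_s: 8.13
eef_pos: [491.6, -197.0, 195.6]
ee_rot: [0.0, 1.0, 0.0, 0.0]
force: [-0.2, 0.7, -1.2]
grip_width: 0.582
grip_force: 32.0
```

Request:
{"name": "move_arm", "arguments": {
  "moves": [
    {"turn": [0, 0, 0], "translation": [9, 37, 0], "hand": 0.3},
    {"turn": [0, 0, 0], "translation": [9, 37, 0], "hand": 0.3},
    {"turn": [0, 0, 0], "translation": [9, 37, 0], "hand": 0.3},
    {"turn": [0, 0, 0], "translation": [9, 37, 0], "hand": 0.3},
    {"turn": [0, 0, 0], "translation": [9, 37, 0], "hand": 0.3},
    {"turn": [0, 0, 0], "translation": [0, 0, 0], "hand": 0.3}
  ]
}}

```text
time_s: 8.63
eef_pos: [536.3, -385.8, 194.0]
ee_rot: [0.001, 1.0, -0.002, 0.0]
force: [-1.1, 0.4, -0.8]
grip_width: 0.581
grip_force: 32.1
```

Request:
{"name": "move_arm", "arguments": {
  "moves": [
    {"turn": [0, 0, 0], "translation": [4, -5, 0], "hand": 0.3},
    {"turn": [0, 0, 0], "translation": [0, 0, 0], "hand": 0.3},
    {"turn": [0, 0, 0], "translation": [0, 0, 20], "hand": 0.3},
    {"turn": [0, 0, 0], "translation": [0, 0, 20], "hand": 0.3},
    {"turn": [0, 0, 0], "translation": [0, 0, 15], "hand": 0.3},
    {"turn": [0, 0, 0], "translation": [0, 0, 10], "hand": 0.3},
    {"turn": [0, 0, 0], "translation": [0, 0, 10], "hand": 0.3},
    {"turn": [0, 0, 0], "translation": [0, 0, 10], "hand": 0.3},
    {"turn": [0, 0, 0], "translation": [0, 0, 10], "hand": 0.3},
    {"turn": [0, 0, 0], "translation": [0, 0, 0], "hand": 0.3}
  ]
}}

```text
time_s: 9.47
eef_pos: [544.7, -378.9, 107.7]
ee_rot: [0.009, 1.0, 0.001, 0.007]
force: [5.5, -15.0, 7.0]
grip_width: 0.585
grip_force: 30.6
```

```bash
python3 - <<'E'
from h import *
st=sense();print(st['eef_pos'],st['ee_rot'],st['wrist_torque'])
c=snap('top','t3'); s=snap('scene','s3')
a=c['image'][190:290,360:460]; b=s['image'][210:310,330:450]
cv2.imwrite('pics/c3.png',np.hstack([cv2.resize(a,(390,390),interpolation=cv2.INTER_CUBIC),cv2.resize(b,(400,390),interpolation=cv2.INTER_CUBIC)]))
E
```

```text
[ 544.70619651 -378.92619779  107.7447458 ] [0.00885746 0.99993205 0.00113734 0.00749279] [-3.0148089  -1.16792298  0.0661607 ]
```

View pics/c3.png

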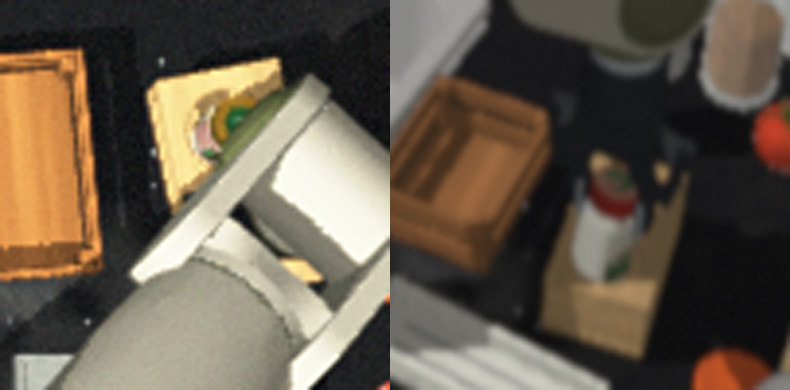

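Jar is in the hand but tilted (cap at right crop (615,190), bottom leaning left to (600,275)), bearing on the hole's edge. Lift and look.

Request:
{"name": "move_arm", "arguments": {
  "moves": [
    {"turn": [0, 0, 0], "translation": [0, 0, -20], "hand": 0.3},
    {"turn": [0, 0, 0], "translation": [0, 0, -30], "hand": 0.3},
    {"turn": [0, 0, 0], "translation": [0, 0, -30], "hand": 0.3},
    {"turn": [0, 0, 0], "translation": [0, 0, 0], "hand": 0.3},
    {"turn": [0, 0, 0], "translation": [0, 0, 0], "hand": 0.3}
  ]
}}

```text
time_s: 9.98
eef_pos: [541.5, -374.3, 182.4]
ee_rot: [0.001, 1.0, 0.001, 0.002]
force: [0.1, -0.4, -1.8]
grip_width: 0.573
grip_force: 31.7
```

```bash
python3 - <<'E'
from h import *
st=sense();print(st['eef_pos'],st['ee_rot'],st['force'],st['grip_width'])
s=snap('scene','s4')
b=s['image'][190:310,330:450]
cv2.imwrite('pics/c4.png',cv2.resize(b,(600,600),interpolation=cv2.INTER_CUBIC))
o=-s['R'].T@s['t']
f=240/np.tan(np.radians(s['vertical_fov'])/2)
for P in ([540,-381,188-76],[540,-381,188+21],[540,-381,188]):
    q=s['R']@np.array(P)+s['t'];print(q[:2]/q[2]*f+[s['cx'],s['cy']])
E
```

```text
[ 541.46774157 -374.2949215   182.3595941 ] [0.00145803 0.99999722 0.00104178 0.00153585] [ 0.10842706 -0.40556663 -1.76518839] 0.5725671892571395
[396.15937956 261.88606126]
[399.51463627 237.02581799]
[398.76074915 242.61162523]
```

View pics/c4.png

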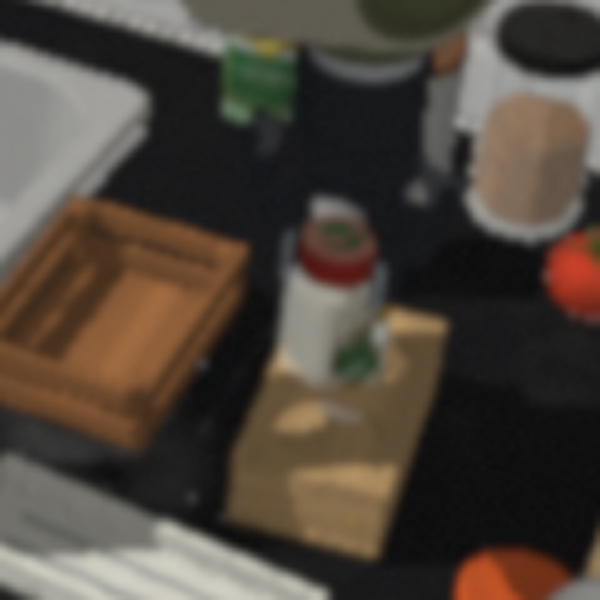

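Jar is now upright again in the hand (cap top (340,235), bottom (328,375)); the settled TCP was about 6 mm off in y. Correct and retry with settling.

Request:
{"name": "move_arm", "arguments": {
  "moves": [
    {"turn": [0, 0, 0], "translation": [-1, 5, 0], "hand": 0.3},
    {"turn": [0, 0, 0], "translation": [0, 0, 0], "hand": 0.3},
    {"turn": [0, 0, 0], "translation": [0, 0, 15], "hand": 0.3},
    {"turn": [0, 0, 0], "translation": [0, 0, 10], "hand": 0.3},
    {"turn": [0, 0, 0], "translation": [0, 0, 10], "hand": 0.3},
    {"turn": [0, 0, 0], "translation": [0, 0, 5], "hand": 0.3},
    {"turn": [0, 0, 0], "translation": [0, 0, 0], "hand": 0.3},
    {"turn": [0, 0, 0], "translation": [0, 0, 0], "hand": 0.3}
  ]
}}

```text
time_s: 10.7
eef_pos: [539.7, -380.0, 139.7]
ee_rot: [-0.0, 1.0, 0.0, -0.0]
force: [0.1, -1.1, 0.1]
grip_width: 0.575
grip_force: 31.7
```

Request:
{"name": "move_arm", "arguments": {
  "moves": [
    {"turn": [0, 0, 0], "translation": [0, 0, 10], "hand": 0.3},
    {"turn": [0, 0, 0], "translation": [0, 0, 10], "hand": 0.3},
    {"turn": [0, 0, 0], "translation": [0, 0, 8], "hand": 0.3},
    {"turn": [0, 0, 0], "translation": [0, 0, 6], "hand": 0.3},
    {"turn": [0, 0, 0], "translation": [0, 0, 4], "hand": 0.3},
    {"turn": [0, 0, 0], "translation": [0, 0, 4], "hand": 0.3},
    {"turn": [0, 0, 0], "translation": [0, 0, 0], "hand": 0.3}
  ]
}}

```text
time_s: 11.28
eef_pos: [539.6, -379.8, 96.9]
ee_rot: [-0.0, 1.0, 0.0, -0.0]
force: [1.1, 0.0, -2.0]
grip_width: 0.57
grip_force: 31.7
```

Request:
{"name": "move_arm", "arguments": {
  "moves": [
    {"turn": [0, 0, 0], "translation": [0, 0, 3], "hand": 0.3},
    {"turn": [0, 0, 0], "translation": [0, 0, 3], "hand": 0.3},
    {"turn": [0, 0, 0], "translation": [0, 0, 0], "hand": 0.3},
    {"turn": [0, 0, 0], "translation": [0, 0, 0], "hand": 0.3}
  ]
}}

```text
time_s: 11.62
eef_pos: [539.7, -379.9, 91.8]
ee_rot: [-0.0, 1.0, 0.0, -0.0]
force: [-0.1, 0.2, -1.1]
grip_width: 0.572
grip_force: 31.7
```

Request:
{"name": "move_arm", "arguments": {
  "moves": [
    {"turn": [0, 0, 0], "translation": [0, 0, 2], "hand": 0.3},
    {"turn": [0, 0, 0], "translation": [0, 0, 2], "hand": 0.3},
    {"turn": [0, 0, 0], "translation": [0, 0, 0], "hand": 0.3},
    {"turn": [0, 0, 0], "translation": [0, 0, 0], "hand": 0.3}
  ]
}}

```text
time_s: 11.95
eef_pos: [539.7, -379.9, 87.7]
ee_rot: [-0.0, 1.0, 0.0, -0.0]
force: [0.6, 0.2, -0.9]
grip_width: 0.576
grip_force: 31.7
```

Request:
{"name": "move_arm", "arguments": {
  "moves": [
    {"turn": [0, 0, 0], "translation": [0, 0, 3], "hand": 0.3},
    {"turn": [0, 0, 0], "translation": [0, 0, 0], "hand": 0.3},
    {"turn": [0, 0, 0], "translation": [0, 0, 0], "hand": 0.8},
    {"turn": [0, 0, 0], "translation": [0, 0, 0], "hand": 0.8},
    {"turn": [0, 0, 0], "translation": [0, 0, 0], "hand": 0.8},
    {"turn": [0, 0, 0], "translation": [0, 0, -15], "hand": 0.8},
    {"turn": [0, 0, 0], "translation": [0, 0, -35], "hand": 0.9},
    {"turn": [0, 0, 0], "translation": [0, 0, -35], "hand": 1},
    {"turn": [0, 0, 0], "translation": [0, 0, -35], "hand": 1},
    {"turn": [0, 0, 0], "translation": [0, -20, 0], "hand": 1}
  ]
}}

```text
time_s: 12.78
eef_pos: [540.8, -363.7, 212.2]
ee_rot: [0.005, 1.0, -0.001, 0.004]
force: [0.6, -0.9, 0.8]
grip_width: 0.998
grip_force: 0.0
```

Request:
{"name": "move_arm", "arguments": {
  "moves": [
    {"turn": [0, 0, 0], "translation": [-10, -38, 0], "hand": 1},
    {"turn": [0, 0, 0], "translation": [-10, -38, 0], "hand": 1},
    {"turn": [0, 0, 0], "translation": [-10, -38, 0], "hand": 1},
    {"turn": [0, 0, 0], "translation": [-10, -38, 0], "hand": 1},
    {"turn": [0, 0, 0], "translation": [-10, -38, 0], "hand": 1},
    {"turn": [0, 0, 0], "translation": [-10, -38, 0], "hand": 1},
    {"turn": [0, 0, 0], "translation": [-10, -38, 0], "hand": 1},
    {"turn": [0, 0, 0], "translation": [-10, -38, 0], "hand": 1},
    {"turn": [0, 0, 0], "translation": [-10, -38, 0], "hand": 1},
    {"turn": [0, 0, 0], "translation": [-10, -38, 0], "hand": 1}
  ]
}}

```text
time_s: 13.62
eef_pos: [438.6, 21.6, 204.9]
ee_rot: [0.0, 1.0, 0.0, 0.0]
force: [0.9, -0.4, -0.1]
grip_width: 0.995
grip_force: 0.0
```

```bash
python3 - <<'E'
from h import *
print(sense()['eef_pos'])
c=snap('top','t5'); s=snap('scene','s5')
a=c['image'][190:290,360:460]; b=s['image'][200:300,330:450]
cv2.imwrite('pics/c5.png',np.hstack([cv2.resize(a,(390,390),interpolation=cv2.INTER_CUBIC),cv2.resize(b,(400,390),interpolation=cv2.INTER_CUBIC)]))
W=cloud(c)
R=W[190:280,380:460].reshape(-1,3); R=R[(R[:,2]>95)&(R[:,2]<140)]
for g in (R[R[:,0]>578],R[R[:,0]<578]): print(len(g),g.mean(0),g.min(0),g.max(0))
E
```

```text
[438.56920904  21.58330277 204.94421205]
183 [ 613.46846935 -363.74419928  117.61387595] [ 593.44203265 -385.63281622   95.18397901] [ 634.7738117  -344.93450645  125.61547162]
205 [ 533.7771296  -376.75911455  109.93650032] [ 512.41851298 -401.61088122   95.05295631] [ 556.8634462  -355.55813323  116.76651604]
```

View pics/c5.png

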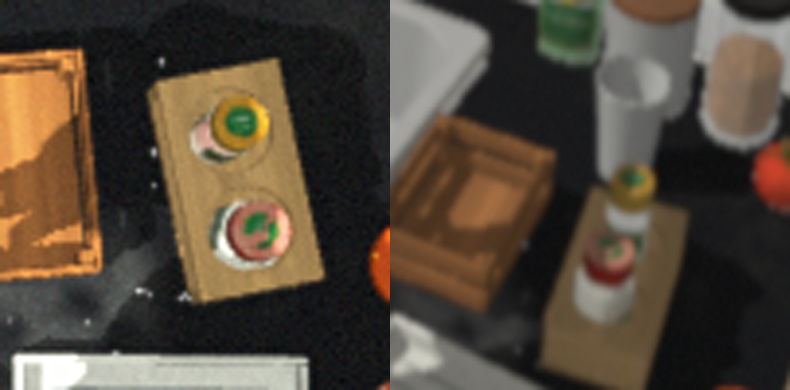

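Both jars stand upright in their holes (yellow cap crop (240,122), red (258,230); tops z≈118 and 110). Next, garlic.

Request:
{"name": "move_arm", "arguments": {
  "moves": [
    {"turn": [0, 0, 0], "translation": [-8, -35, 0], "hand": 1},
    {"turn": [0, 0, 0], "translation": [-8, -35, 0], "hand": 1},
    {"turn": [0, 0, 0], "translation": [-8, -35, 0], "hand": 1},
    {"turn": [0, 0, 0], "translation": [-9, -34, 0], "hand": 1},
    {"turn": [0, 0, 0], "translation": [0, 0, 30], "hand": 1},
    {"turn": [0, 0, 0], "translation": [0, 0, 35], "hand": 1},
    {"turn": [0, 0, 0], "translation": [0, 0, 30], "hand": 1},
    {"turn": [0, 0, 0], "translation": [0, 0, 20], "hand": 1},
    {"turn": [0, 0, 0], "translation": [0, 0, 0], "hand": 1},
    {"turn": [0, 0, 0], "translation": [0, 0, 0], "hand": 1}
  ]
}}

```text
time_s: 14.55
eef_pos: [406.5, 158.6, 89.8]
ee_rot: [0.0, 1.0, 0.0, -0.001]
force: [0.7, -0.2, 0.1]
grip_width: 1.0
grip_force: 0.0
```

Request:
{"name": "move_arm", "arguments": {
  "grip_force": 20,
  "moves": [
    {"turn": [0, 0, 0], "translation": [-1, -3, 25], "hand": 1},
    {"turn": [0, 0, 0], "translation": [0, 0, 25], "hand": 1},
    {"turn": [0, 0, 0], "translation": [0, 0, 15], "hand": 1},
    {"turn": [0, 0, 0], "translation": [0, 0, 0], "hand": 0.4},
    {"turn": [0, 0, 0], "translation": [0, 0, 0], "hand": 0.4},
    {"turn": [0, 0, 0], "translation": [0, 0, 0], "hand": 0.4},
    {"turn": [0, 0, 0], "translation": [0, 0, 0], "hand": 0.4},
    {"turn": [0, 0, 0], "translation": [0, 0, 0], "hand": 0.4},
    {"turn": [0, 0, 0], "translation": [0, 0, 0], "hand": 0.4},
    {"turn": [0, 0, 0], "translation": [0, 0, 0], "hand": 0.4}
  ]
}}

```text
time_s: 15.38
eef_pos: [406.6, 162.0, 26.8]
ee_rot: [-0.0, 1.0, 0.001, 0.002]
force: [-0.2, -1.0, 5.7]
grip_width: 0.588
grip_force: 19.6
```

Request:
{"name": "move_arm", "arguments": {
  "moves": [
    {"turn": [0, 0, 0], "translation": [0, 0, -20], "hand": 0.4},
    {"turn": [0, 0, 0], "translation": [0, 0, -35], "hand": 0.4},
    {"turn": [0, 0, 0], "translation": [0, 0, -35], "hand": 0.4},
    {"turn": [0, 0, 0], "translation": [10, 20, -30], "hand": 0.4},
    {"turn": [0, 0, 0], "translation": [21, 34, 0], "hand": 0.4},
    {"turn": [0, 0, 0], "translation": [21, 34, 0], "hand": 0.4},
    {"turn": [0, 0, 0], "translation": [21, 34, 0], "hand": 0.4},
    {"turn": [0, 0, 0], "translation": [21, 34, 0], "hand": 0.4},
    {"turn": [0, 0, 0], "translation": [21, 34, 0], "hand": 0.4},
    {"turn": [0, 0, 0], "translation": [21, 34, 0], "hand": 0.4}
  ]
}}

```text
time_s: 16.22
eef_pos: [542.5, -64.1, 146.8]
ee_rot: [0.0, 1.0, 0.0, 0.001]
force: [0.8, 0.9, -0.3]
grip_width: 0.587
grip_force: 21.1
```

Request:
{"name": "move_arm", "arguments": {
  "moves": [
    {"turn": [0, 0, 0], "translation": [22, 33, 0], "hand": 0.4},
    {"turn": [0, 0, 0], "translation": [22, 33, 0], "hand": 0.4},
    {"turn": [0, 0, 0], "translation": [22, 33, 0], "hand": 0.4},
    {"turn": [0, 0, 0], "translation": [22, 33, 0], "hand": 0.4},
    {"turn": [0, 0, 0], "translation": [0, 0, 20], "hand": 0.4},
    {"turn": [0, 0, 0], "translation": [0, 0, 20], "hand": 0.4},
    {"turn": [0, 0, 0], "translation": [0, 0, 0], "hand": 0.4},
    {"turn": [0, 0, 0], "translation": [0, 0, 0], "hand": 0.4}
  ]
}}

```text
time_s: 16.88
eef_pos: [629.4, -193.8, 105.7]
ee_rot: [-0.0, 1.0, 0.0, -0.0]
force: [0.3, -0.2, -0.4]
grip_width: 0.592
grip_force: 21.1
```

Request:
{"name": "move_arm", "arguments": {
  "moves": [
    {"turn": [0, 0, 0], "translation": [0, 0, 25], "hand": 0.4},
    {"turn": [0, 0, 0], "translation": [0, 0, 25], "hand": 0.4},
    {"turn": [0, 0, 0], "translation": [0, 0, 10], "hand": 0.4},
    {"turn": [0, 0, 0], "translation": [0, 0, 8], "hand": 0.4},
    {"turn": [0, 0, 0], "translation": [0, 0, 0], "hand": 0.4},
    {"turn": [0, 0, 0], "translation": [0, 0, 0], "hand": 0.75},
    {"turn": [0, 0, 0], "translation": [0, 0, 0], "hand": 0.75},
    {"turn": [0, 0, 0], "translation": [0, 0, 0], "hand": 0.75},
    {"turn": [0, 0, 0], "translation": [0, 0, -15], "hand": 0.75},
    {"turn": [0, 0, 0], "translation": [0, 0, -35], "hand": 0.75}
  ]
}}

```text
time_s: 17.72
eef_pos: [627.8, -193.1, 83.9]
ee_rot: [-0.002, 1.0, 0.0, -0.003]
force: [-0.1, 0.8, 0.4]
grip_width: 0.753
grip_force: 0.0
```

Request:
{"name": "move_arm", "arguments": {
  "moves": [
    {"turn": [0, 0, 0], "translation": [0, 0, -35], "hand": 0.75},
    {"turn": [0, 0, 0], "translation": [-20, -5, -5], "hand": 0.72},
    {"turn": [0, 0, 0], "translation": [-40, -9, 0], "hand": 0.72},
    {"turn": [0, 0, 0], "translation": [-40, -9, 0], "hand": 0.72},
    {"turn": [0, 0, 0], "translation": [-40, -9, 0], "hand": 0.72},
    {"turn": [0, 0, 0], "translation": [-40, -9, 0], "hand": 0.72},
    {"turn": [0, 0, 0], "translation": [-41, -8, 0], "hand": 0.72},
    {"turn": [0, 0, 0], "translation": [0, 0, 20], "hand": 0.72},
    {"turn": [0, 0, 0], "translation": [0, 0, 15], "hand": 0.72},
    {"turn": [0, 0, 0], "translation": [0, 0, 0], "hand": 0.72}
  ]
}}

```text
time_s: 18.55
eef_pos: [407.7, -144.7, 91.0]
ee_rot: [-0.001, 1.0, 0.0, -0.001]
force: [0.9, 0.4, -0.4]
grip_width: 0.719
grip_force: 0.0
```

```bash
python3 - <<'E'
from h import *
print(sense()['eef_pos'])
c=snap('top','t6')
cv2.imwrite('pics/c6.png',cv2.resize(c['image'][190:315,320:450],None,fx=4.5,fy=4.5,interpolation=cv2.INTER_CUBIC))
E
```

```text
[ 407.68241651 -144.68169735   91.00372108]
```

View pics/c6.png

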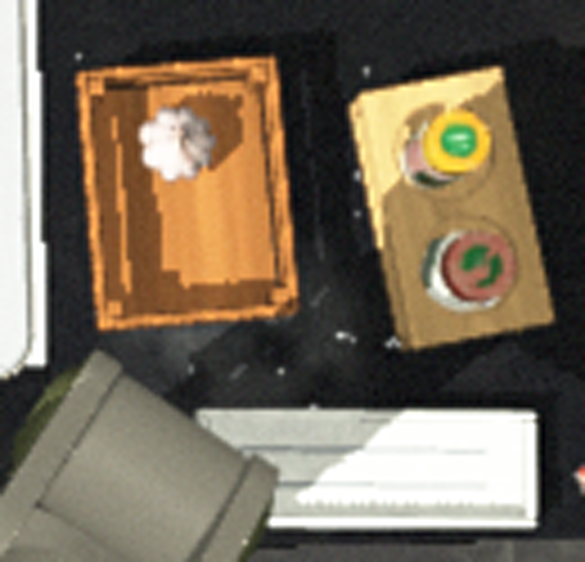

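Garlic rests in the crate's rear half (crop (178,143)); jars fine. Now the lime.

Request:
{"name": "move_arm", "arguments": {
  "moves": [
    {"turn": [0, 0, 0], "translation": [0, 0, 20], "hand": 0.72},
    {"turn": [0, 0, 0], "translation": [0, 0, 20], "hand": 0.72},
    {"turn": [0, 0, 0], "translation": [0, 0, 15], "hand": 0.72},
    {"turn": [0, 0, 0], "translation": [0, 0, 11], "hand": 0.72},
    {"turn": [0, 0, 0], "translation": [0, 0, 0], "hand": 0.72},
    {"turn": [0, 0, 0], "translation": [0, 0, 0], "hand": 0.3},
    {"turn": [0, 0, 0], "translation": [0, 0, 0], "hand": 0.3},
    {"turn": [0, 0, 0], "translation": [0, 0, 0], "hand": 0.3},
    {"turn": [0, 0, 0], "translation": [0, 0, 0], "hand": 0.3},
    {"turn": [0, 0, 0], "translation": [0, 0, 0], "hand": 0.3}
  ]
}}

```text
time_s: 19.43
eef_pos: [409.5, -145.7, 27.0]
ee_rot: [0.001, 1.0, 0.0, 0.001]
force: [0.0, -0.3, 7.5]
grip_width: 0.497
grip_force: 20.4
```

Request:
{"name": "move_arm", "arguments": {
  "moves": [
    {"turn": [0, 0, 0], "translation": [0, 0, -15], "hand": 0.3},
    {"turn": [0, 0, 0], "translation": [0, 0, -30], "hand": 0.3},
    {"turn": [0, 0, 0], "translation": [0, 0, -35], "hand": 0.3},
    {"turn": [0, 0, 0], "translation": [25, 9, -20], "hand": 0.3},
    {"turn": [0, 0, 0], "translation": [30, 11, 0], "hand": 0.3},
    {"turn": [0, 0, 0], "translation": [30, 11, 0], "hand": 0.3},
    {"turn": [0, 0, 0], "translation": [30, 11, 0], "hand": 0.3},
    {"turn": [0, 0, 0], "translation": [28, 10, 0], "hand": 0.3},
    {"turn": [0, 0, 0], "translation": [0, 0, 0], "hand": 0.3},
    {"turn": [0, 0, 0], "translation": [0, 0, 0], "hand": 0.3}
  ]
}}

```text
time_s: 20.27
eef_pos: [552.1, -197.0, 125.5]
ee_rot: [-0.0, 1.0, 0.001, -0.0]
force: [-1.3, 0.0, -0.7]
grip_width: 0.501
grip_force: 20.5
```

Lower to TCP z≈37, release, rise.

Request:
{"name": "move_arm", "arguments": {
  "moves": [
    {"turn": [0, 0, 0], "translation": [0, 0, 30], "hand": 0.3},
    {"turn": [0, 0, 0], "translation": [0, 0, 30], "hand": 0.3},
    {"turn": [0, 0, 0], "translation": [0, 0, 18], "hand": 0.3},
    {"turn": [0, 0, 0], "translation": [0, 0, 10], "hand": 0.3},
    {"turn": [0, 0, 0], "translation": [0, 0, 0], "hand": 0.3},
    {"turn": [0, 0, 0], "translation": [0, 0, 0], "hand": 0.72},
    {"turn": [0, 0, 0], "translation": [0, 0, 0], "hand": 0.72},
    {"turn": [0, 0, 0], "translation": [0, 0, 0], "hand": 0.72},
    {"turn": [0, 0, 0], "translation": [0, 0, -15], "hand": 0.72},
    {"turn": [0, 0, 0], "translation": [0, 0, -35], "hand": 0.72}
  ]
}}

```text
time_s: 21.1
eef_pos: [550.0, -196.0, 85.7]
ee_rot: [-0.002, 1.0, 0.0, -0.003]
force: [0.4, -0.1, -0.1]
grip_width: 0.722
grip_force: 0.0
```

Request:
{"name": "move_arm", "arguments": {
  "moves": [
    {"turn": [0, 0, 0], "translation": [0, 0, -35], "hand": 0.72},
    {"turn": [0, 0, 0], "translation": [0, -10, -35], "hand": 0.72},
    {"turn": [0, 0, 0], "translation": [-11, -38, 0], "hand": 0.6},
    {"turn": [0, 0, 0], "translation": [-11, -38, 0], "hand": 0.6},
    {"turn": [0, 0, 0], "translation": [-11, -38, 0], "hand": 0.6},
    {"turn": [0, 0, 0], "translation": [-11, -38, 0], "hand": 0.6},
    {"turn": [0, 0, 0], "translation": [-11, -38, 0], "hand": 0.6},
    {"turn": [0, 0, 0], "translation": [-11, -38, 0], "hand": 0.6},
    {"turn": [0, 0, 0], "translation": [-11, -38, 0], "hand": 0.6},
    {"turn": [0, 0, 0], "translation": [-11, -38, 0], "hand": 0.6}
  ]
}}

```text
time_s: 21.93
eef_pos: [462.8, 118.6, 158.9]
ee_rot: [-0.0, 1.0, 0.0, 0.001]
force: [1.0, -0.3, 1.4]
grip_width: 0.6
grip_force: 0.0
```

Request:
{"name": "move_arm", "arguments": {
  "moves": [
    {"turn": [0, 0, 0], "translation": [-10, -38, 0], "hand": 0.6},
    {"turn": [0, 0, 0], "translation": [-10, -38, 0], "hand": 0.6},
    {"turn": [0, 0, 0], "translation": [-10, -38, 0], "hand": 0.6},
    {"turn": [0, 0, 0], "translation": [-10, -38, 0], "hand": 0.6},
    {"turn": [0, 0, 0], "translation": [-10, -38, 0], "hand": 0.6},
    {"turn": [0, 0, -0.1], "translation": [0, 0, 0], "hand": 0.6},
    {"turn": [0, 0, -0.1], "translation": [0, 0, 0], "hand": 0.5},
    {"turn": [0, 0, -0.1], "translation": [0, 0, 0], "hand": 0.5},
    {"turn": [0, 0, -0.1], "translation": [0, 0, 0], "hand": 0.5},
    {"turn": [0, 0, -0.1], "translation": [0, 0, 0], "hand": 0.5}
  ]
}}

```text
time_s: 22.77
eef_pos: [413.4, 307.1, 158.7]
ee_rot: [-0.0, 0.968, 0.25, 0.001]
force: [-0.2, -0.9, -0.3]
grip_width: 0.504
grip_force: 0.0
```

Request:
{"name": "move_arm", "arguments": {
  "moves": [
    {"turn": [0, 0, -0.12], "translation": [0, 0, 0], "hand": 0.5},
    {"turn": [0, 0, -0.12], "translation": [0, 0, 0], "hand": 0.5},
    {"turn": [0, 0, -0.12], "translation": [0, 0, 0], "hand": 0.5},
    {"turn": [0, 0, -0.12], "translation": [0, 0, 0], "hand": 0.5},
    {"turn": [0, 0, -0.12], "translation": [0, 0, 0], "hand": 0.5},
    {"turn": [0, 0, -0.12], "translation": [0, 0, 0], "hand": 0.5},
    {"turn": [0, 0, -0.12], "translation": [0, 0, 0], "hand": 0.5},
    {"turn": [0, 0, -0.12], "translation": [0, 0, 0], "hand": 0.5},
    {"turn": [0, 0, -0.12], "translation": [0, 0, 0], "hand": 0.5},
    {"turn": [0, 0, 0], "translation": [0, 0, 0], "hand": 0.5}
  ]
}}

```text
time_s: 23.6
eef_pos: [413.4, 307.0, 158.7]
ee_rot: [0.0, 0.702, 0.712, 0.001]
force: [0.3, -0.3, 0.8]
grip_width: 0.499
grip_force: 0.0
```

```bash
python3 - <<'E'
from h import *
print(sense()['eef_pos'],sense()['joints'])
c=snap('top','t7')
a=c['image'][190:315,140:400]
cv2.imwrite('pics/c7.png',cv2.resize(a,None,fx=3,fy=3,interpolation=cv2.INTER_CUBIC))
E
```

```text
[413.41978627 306.99282602 158.70022131] [4.10898452e-01 3.82286076e-01 1.65472627e+00 2.79043838e-05
 1.10307267e+00 3.96586825e-01]
```

View pics/c7.png

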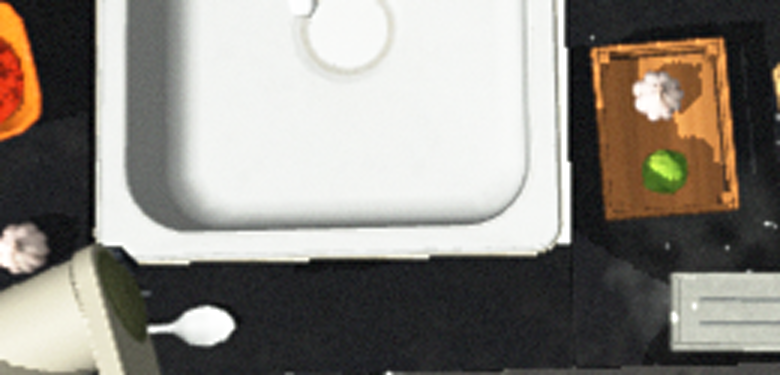

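Garlic (658,95) and lime (665,170) lie side by side in the crate; spoon untouched. Descend on its neck.

Request:
{"name": "move_arm", "arguments": {
  "moves": [
    {"turn": [0, 0, 0], "translation": [34, -9.5, 0], "hand": 0.5},
    {"turn": [0, 0, 0], "translation": [0, 0, 30], "hand": 0.5},
    {"turn": [0, 0, 0], "translation": [0, 0, 30], "hand": 0.5},
    {"turn": [0, 0, 0], "translation": [0, 0, 30], "hand": 0.5},
    {"turn": [0, 0, 0], "translation": [0, 0, 15], "hand": 0.5},
    {"turn": [0, 0, 0], "translation": [0, 0, 0], "hand": 0.5},
    {"turn": [0, 0, 0], "translation": [0, 0, 0], "hand": 0.5}
  ]
}}

```text
time_s: 24.23
eef_pos: [403.6, 340.9, 53.2]
ee_rot: [-0.0, 0.705, 0.71, -0.0]
force: [0.5, 0.4, 1.3]
grip_width: 0.501
grip_force: 0.0
```

Request:
{"name": "move_arm", "arguments": {
  "grip_force": 30,
  "moves": [
    {"turn": [0, 0, 0], "translation": [0, 0, 15], "hand": 0.5},
    {"turn": [0, 0, 0], "translation": [0, 0, 10], "hand": 0.5},
    {"turn": [0, 0, 0], "translation": [0, 0, 6], "hand": 0.5},
    {"turn": [0, 0, 0], "translation": [0, 0, 0], "hand": 0},
    {"turn": [0, 0, 0], "translation": [0, 0, 0], "hand": 0},
    {"turn": [0, 0, 0], "translation": [0, 0, 0], "hand": 0},
    {"turn": [0, 0, 0], "translation": [0, 0, 0], "hand": 0},
    {"turn": [0, 0, 0], "translation": [0, 0, 0], "hand": 0},
    {"turn": [0, 0, 0], "translation": [0, 0, 0], "hand": 0},
    {"turn": [0, 0, 0], "translation": [0, 0, 0], "hand": 0}
  ]
}}

```text
time_s: 25.07
eef_pos: [403.8, 341.0, 22.4]
ee_rot: [0.0, 0.704, 0.711, 0.001]
force: [0.8, 1.2, 4.6]
grip_width: 0.069
grip_force: 29.5
```

Request:
{"name": "move_arm", "arguments": {
  "moves": [
    {"turn": [0, 0, 0], "translation": [0, 0, -10], "hand": 0},
    {"turn": [0, 0, 0], "translation": [0, 0, -25], "hand": 0},
    {"turn": [0, 0, 0], "translation": [0, 0, -30], "hand": 0},
    {"turn": [0, 0, 0], "translation": [-20, 0, -20], "hand": 0},
    {"turn": [0, 0, 0], "translation": [-38, 0, 0], "hand": 0},
    {"turn": [0, 0, 0], "translation": [-38, 0, 0], "hand": 0},
    {"turn": [0, 0, 0], "translation": [-38, 0, 0], "hand": 0},
    {"turn": [0, 0, 0], "translation": [-38, 0, 0], "hand": 0},
    {"turn": [0, 0, 0], "translation": [-38, 0, 0], "hand": 0},
    {"turn": [0, 0, 0], "translation": [-38, 0, 0], "hand": 0}
  ]
}}

```text
time_s: 25.9
eef_pos: [405.4, 91.2, 107.3]
ee_rot: [0.0, 0.703, 0.711, 0.0]
force: [0.9, -0.7, -0.7]
grip_width: 0.077
grip_force: 29.3
```

Request:
{"name": "move_arm", "arguments": {
  "moves": [
    {"turn": [0, 0, 0], "translation": [-38, 0, 0], "hand": 0},
    {"turn": [0, 0, 0], "translation": [-38, 0, 0], "hand": 0},
    {"turn": [0, 0, 0], "translation": [-38, 0, 0], "hand": 0},
    {"turn": [0, 0, 0], "translation": [-38, 0, 0], "hand": 0},
    {"turn": [0, 0, 0], "translation": [-38, 0, 0], "hand": 0},
    {"turn": [0, 0, 0], "translation": [-38, 0, 0], "hand": 0},
    {"turn": [0, 0, 0], "translation": [-38, 0, 0], "hand": 0},
    {"turn": [0, 0, 0], "translation": [-38, 0, 0], "hand": 0},
    {"turn": [0, 0, 0], "translation": [-38, 0, 0], "hand": 0},
    {"turn": [0, 0, 0], "translation": [-38, 0, 0], "hand": 0}
  ]
}}

```text
time_s: 26.73
eef_pos: [409.2, -289.0, 107.3]
ee_rot: [-0.0, 0.704, 0.71, 0.0]
force: [1.7, 0.2, 0.4]
grip_width: 0.071
grip_force: 29.3
```

Request:
{"name": "move_arm", "arguments": {
  "moves": [
    {"turn": [0, 0, 0], "translation": [-20, 0, 0], "hand": 0},
    {"turn": [0, 0, 0], "translation": [0, 0, 0], "hand": 0},
    {"turn": [0, 0, 0], "translation": [0, 0, 0], "hand": 0}
  ]
}}

```text
time_s: 26.98
eef_pos: [409.5, -307.5, 106.9]
ee_rot: [-0.0, 0.704, 0.71, 0.0]
force: [-0.5, 0.6, 0.1]
grip_width: 0.071
grip_force: 29.3
```

```bash
python3 - <<'E'
from h import *
print(sense()['eef_pos'],sense()['ee_rot'],sense()['grip_width'])
c=snap('top','t8');s=snap('scene','s8')
a=c['image'][200:320,340:480]; b=s['image'][220:350,290:450]
cv2.imwrite('pics/c8.png',np.hstack([cv2.resize(a,(390,334),interpolation=cv2.INTER_CUBIC),cv2.resize(b,(400,334),interpolation=cv2.INTER_CUBIC)]))
E
```

```text
[ 409.50939505 -307.46488051  106.85776409] [-3.75504884e-04  7.04136856e-01  7.10064178e-01  9.40961819e-05] 0.07084377547790521
```

View pics/c8.png

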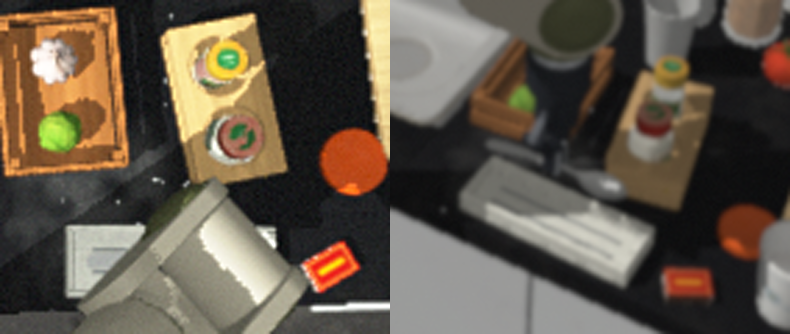

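Spoon is held level over the tray, aligned with it. Lower and release.

Request:
{"name": "move_arm", "arguments": {
  "moves": [
    {"turn": [0, 0, 0], "translation": [-5, -5, 20], "hand": 0},
    {"turn": [0, 0, 0], "translation": [0, 0, 20], "hand": 0},
    {"turn": [0, 0, 0], "translation": [0, 0, 15], "hand": 0},
    {"turn": [0, 0, 0], "translation": [0, 0, 10], "hand": 0},
    {"turn": [0, 0, 0], "translation": [0, 0, 7], "hand": 0},
    {"turn": [0, 0, 0], "translation": [0, 0, 4], "hand": 0},
    {"turn": [0, 0, 0], "translation": [0, 0, 0], "hand": 0},
    {"turn": [0, 0, 0], "translation": [0, 0, 0], "hand": 0}
  ]
}}

```text
time_s: 27.75
eef_pos: [405.3, -312.2, 31.3]
ee_rot: [0.0, 0.703, 0.711, -0.0]
force: [0.5, -0.5, -0.1]
grip_width: 0.07
grip_force: 29.3
```

Request:
{"name": "move_arm", "arguments": {
  "moves": [
    {"turn": [0, 0, 0], "translation": [0, 0, 2], "hand": 0},
    {"turn": [0, 0, 0], "translation": [0, 0, 0], "hand": 0},
    {"turn": [0, 0, 0], "translation": [0, 0, 0], "hand": 0.25},
    {"turn": [0, 0, 0], "translation": [0, 0, 0], "hand": 0.25},
    {"turn": [0, 0, 0], "translation": [0, 0, 0], "hand": 0.25},
    {"turn": [0, 0, 0], "translation": [0, 0, -15], "hand": 0.25},
    {"turn": [0, 0, 0], "translation": [0, 0, -30], "hand": 0.25},
    {"turn": [0, 0, 0], "translation": [0, 0, -35], "hand": 0.25},
    {"turn": [0, 0, 0], "translation": [0, 0, -35], "hand": 0.25},
    {"turn": [0, 0, 0], "translation": [0, 0, -35], "hand": 0.25}
  ]
}}

```text
time_s: 28.58
eef_pos: [404.8, -312.0, 180.6]
ee_rot: [-0.0, 0.704, 0.711, 0.0]
force: [-0.2, -0.4, 0.4]
grip_width: 0.246
grip_force: 0.0
```

Request:
{"name": "move_arm", "arguments": {
  "moves": [
    {"turn": [0, 0, 0], "translation": [38, 0, 0], "hand": 0.25},
    {"turn": [0, 0, 0], "translation": [38, 0, 0], "hand": 0.25},
    {"turn": [0, 0, 0], "translation": [38, 0, 0], "hand": 0.25},
    {"turn": [0, 0, 0], "translation": [38, 0, 0], "hand": 0.25},
    {"turn": [0, 0, 0], "translation": [38, 0, 0], "hand": 0.25},
    {"turn": [0, 0, 0], "translation": [38, 0, 0], "hand": 0.25},
    {"turn": [0, 0, 0], "translation": [38, 0, 0], "hand": 0.25},
    {"turn": [0, 0, 0], "translation": [38, 0, 0], "hand": 0.25},
    {"turn": [0, 0, 0], "translation": [0, 0, 0], "hand": 0.25},
    {"turn": [0, 0, 0], "translation": [0, 0, 0], "hand": 0.25}
  ]
}}

```text
time_s: 29.42
eef_pos: [401.8, -6.8, 179.1]
ee_rot: [0.0, 0.702, 0.712, 0.0]
force: [-0.6, -0.3, 0.4]
grip_width: 0.251
grip_force: 0.0
```

```bash
python3 - <<'E'
from h import *
print(sense()['eef_pos'])
c=snap('top','t9')
cv2.imwrite('pics/c9.png',cv2.resize(c['image'][150:315,325:535],None,fx=3.6,fy=3.6,interpolation=cv2.INTER_CUBIC))
E
```

```text
[401.83212795  -6.80026341 179.06232539]
```

View pics/c9.png

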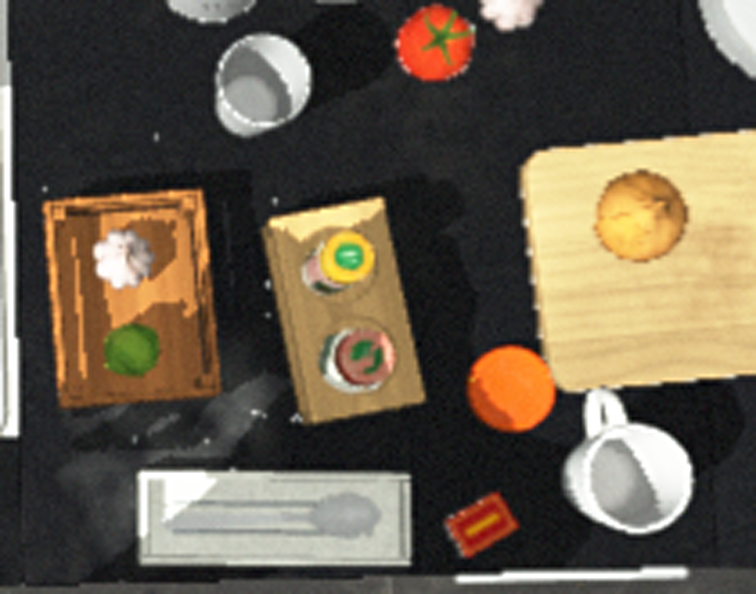

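The spoon lies centred in the tray (165–382 px, against a tray of 139–410), and every other item is in place. Handing in.

```bash
python3 -c "
from rig import finish_job
print(finish_job())"
```

```text
the job is handed in; nothing more can be done
None
```

I handed the job in at about 29.5 s of the 136 s allowed. In the last picture both jars stand in the rack, garlic and lime lie side by side in the crate, the spoon lies flat in the tray, and the tumbler and mug look undisturbed; no verdict came back.

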